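# Tip the tea box down and push it up to the spice riser

## Task

The blue tea box near the front of the worktop has been left standing on one end, its lid facing right. With the fingertips or the outside of the fingers only, never taking it between them or lifting it, push its top over to the left so that it tips down onto its base with its lid upward, then gently push it along the worktop until its long side lies flush against the front of the wooden spice riser, not jutting past the riser's ends. Leave the spice jars, the mug, the flat tin and the corkscrew where they are.

Things in the scene. Friction and masses are not known exactly. Their poses are not given: they have to be found in the camera images.
- tea_packet: the rigid dark blue tea box, 113 x 66 x 74 mm (own y x, own x, own z), about 0.16 kg, loose. Origin: centre of its base face; own z points out of the lid (printed; the base is plain blue). At the start it stands on an end, 113 tall, own y up, the lid facing the robot's right (world -y, up to 0.42 rad off). A second tea box at the back wall plays no part
- packet_center (a point): centre of that tea box, 37 mm above its base along own z; axes as the body's. 56 mm above the worktop at the start, 37 when it lies on its base. Pushed near the top of the lid face, against own z, the box tips about the bottom edge of its base face and falls onto its base by itself after about 35 degrees; pushed low it slides
- riser: fixed light-wood step for spice jars, 360 mm long (own y), 80 deep (own x, away from the robot), deck 45 high, thin rail at the rear to 65. Turned up to 0.32 rad. Origin: centre of its underside; its flat upright front face is the plane x = -40 mm in its own frame. With the tea box lying flush, the box's centre is 73 mm before the origin along x
- spice_a: spice jar with a green cap, diameter 46, 106 tall, loose, standing on the riser's deck; origin at the centre of its underside, z up. A bystander: leave it alone
- spice_b: spice jar with a green cap, diameter 46, 106 tall, loose, standing on the riser's deck; origin at the centre of its underside, z up. A bystander: leave it alone
- spice_c: spice jar with a green cap, diameter 46, 106 tall, loose, standing on the riser's deck; origin at the centre of its underside, z up. A bystander: leave it alone
- mug: blue mug, diameter 82, 114 over the handle, 91 tall, loose, to the right of the work; origin at the centre of its underside, z up. Leave it alone
- tuna: flat tin, diameter 87, 40 tall, loose, to the left of the work; origin at the centre of its underside, z up. Leave it alone
- corkscrew: steel corkscrew lying on the worktop at the right, 107 x 144 x 34, loose; origin at the centre of its underside. Leave it alone
Mind the look-alikes: they are no part of the job. What is shaped like the tea_packet but purple is not meant.

How it is judged:
By the outcome, as a careful person would: the job done as asked, in the order asked, and still so for the second after the job is handed in, with the robot touching nothing.
It also fails if it takes over 54 s, if anything falls off the work surface, if the arm or the gripper's body presses on something with over 40 N, if the wrist force passes 120 N, or if a joint passes its speed limit or range.

## Robot

A 6-joint arm with a two-finger parallel gripper is mounted at the origin on a cart in front of the work surface, level with it; the furniture and walls round the work are solid. World frame = base frame: x ahead of the robot, y to its left, z up, the work surface at z = 0. Lengths are in m, angles in degrees, forces in N, time in s.
With the tool pointing down it reaches from about 0.275 to 0.825 m from the base axis. Payload 4.9 kg.
Tool frame: the origin (TCP) lies at the very end of the fingers, on their centre line; the grasp point (between the pads) lies 19 mm behind it; z points along the fingers, y is the line along which they close (so a half turn about z gives the same grasp; the last joint's range is limited). The gripper opens to 85 mm and grips with 20 to 120 N. Pads are 22 mm wide; open, the fingers measure 114 mm over their backs; the gripper's body (76 mm by 85 mm) begins 54 mm behind the grasp point. The pads swing forward as they close: fully open they stand 13 mm farther back than shut.
Start: joints at [59.977, 18.69, -11.035, 60.275, 0, 82.311], TCP at [0.209, 0.509, 0.231] pointing down, gripper open.
Joint ranges: [-152.03, 152.03], [-55.5, 102.48], [-74.3, 77.21], [-110.64, 120.58], [-84.22, 78.4], [-180, 180]. Speed limits (degrees/s): [147.25, 147.25, 180, 180, 180, 180].

## Interface

Orientations are given as a 3x3 rotation matrix whose columns are the frame's x, y, z axes.
In Python, from bench import arm gives the robot as it stands.
- The arm moves only by the shell command python3 -m pendant 'ROWS'. ROWS is JSON, a list of rows, each a list of 3 entries, a list of its own where there are three numbers: the gripper command: -1 is shut, 1 is fully open, values between are in proportion, then the shift along the tool's x, y, z in m, then the turn about the tool's z in rad. In form: [[fingers, [x, y, z], turn], ...]. A call has 1 to 12 rows; each row is the pose to reach, as a shift and turn from the pose commanded when the call began, along the tool's axes at that moment; what a row does not reach only later rows make up. A row lasts 1/12 s, in which the tool goes at most 41.7 mm and 7.16 degrees, less where a joint would pass 70% of its speed; a pose out of reach is approached as far as the arm can. A call with a gripper value outside its range is refused whole. The fingers move at their own pace and stop on an object; the grip force is fixed at half the most. Time passes only in rows, so rows that repeat a pose let the fingers close. It gives the time, the measured TCP pose, the force, the opening and the grip force at its end, in the units of the state.
- arm.read_state(): the state, without advancing time (a new reading comes with each control period).
- arm.capture(name): name is "scene" or "top"; returns a dict with "image" (420x560x3 uint8, red, green, blue), "fx", "fy", "cx", "cy" (pixels), "D" ([k1, k2, p1, p2, k3] as OpenCV has them; the pictures are not rectified), "pose" (4x4, takes a point from camera to world coordinates). Camera axes: x right, y up, looking along -z (the intrinsics and any distortion apply to the point x, -y, -z); pixel columns grow to the right and rows downward; lengths in m; the calibration is good to about 2 mm. A picture is of the moment at which its call begins. There is no depth.
- arm.sign_off(): hands the job in; it is judged then, once.
The state is a dict: "time": time; "qpos": joint angles; "joint_vel": joint speeds; "joint_efforts": joint torques, N m; "eef_pos": TCP position; "tool_rot": TCP orientation; "ft_force": force on the tool from outside, world axes, zero at the start; "wrist_torque": the same for the moment, N m; "finger_gap": finger opening in m; "gripper_force": force on a finger pad.
Only numpy, scipy, OpenCV 4.12 (cv2) and the standard library are available. Lean on these libraries where they do the work, as an engineer would, in place of code of your own. Each camera call takes 0.05 s, during which the arm holds its last target. There are 200 camera calls.

## Working session

There is one attempt and no reset: what is moved stays moved. The work goes in short steps, Python scripts to look and compute and a shell command to move; the robot and the scene stay as the last step left them, time stands still between calls to the robot, and variables do not carry over. Pictures are saved under pics/ and viewed, at most 10 in all, crops included, and the job is handed in when it is done.

```bash
ls; mkdir -p pics
python3 - <<'E'
from bench import arm
import cv2
for n in("scene","top"):
    c=arm.capture(n); cv2.imwrite(f"pics/{n}0.png",c["image"][:,:,::-1]); print(n,c["fx"],c["cx"],c["cy"],c["D"],c["pose"])
s=arm.read_state();print(s["time"],s["eef_pos"],s["tool_rot"],s["finger_gap"],s["ft_force"])
E
```

```text
pics
scene 515.1091706074195 279.110084532382 218.62478330022748 [-0.04774784  0.          0.          0.          0.        ] [[ 0.41290384  0.77294618 -0.48173086 -0.0845774 ]
 [-0.91068498  0.34296335 -0.23028027 -0.25044714]
 [-0.01277822  0.53378867  0.84552136  1.24972637]
 [ 0.          0.          0.          1.        ]]
top 459.4508911475432 275.75308942353934 211.08102315435983 [0.01824908 0.         0.         0.         0.        ] [[-2.95645721e-04  9.87360694e-01 -1.58489029e-01  3.94234118e-01]
 [-9.99997810e-01  3.64878655e-05  2.09271114e-03  6.18432320e-02]
 [ 2.07204365e-03  1.58489301e-01  9.87358521e-01  1.36985159e+00]
 [ 0.00000000e+00  0.00000000e+00  0.00000000e+00  1.00000000e+00]]
0.1 [0.20870518 0.50830074 0.23058073] [[-9.25000884e-01  3.79964103e-01 -8.02605998e-04]
 [ 3.79964881e-01  9.24999933e-01 -1.34668271e-03]
 [ 2.30719404e-04 -1.55064479e-03 -9.99998771e-01]] 0.08553565735393992 [ 0.72146147  0.03878571 -0.16317287]
```

View pics/scene0.png

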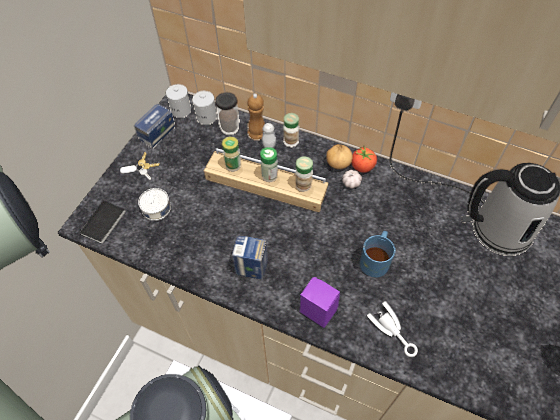

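View pics/top0.png

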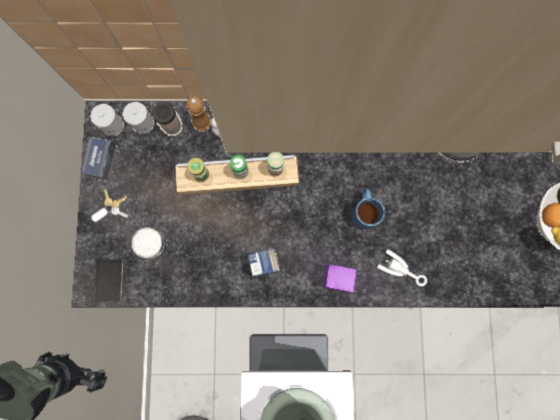

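Candidates are the blue box at the front (scene 250,258; top 264,263), the second blue box at the back wall (scene 155,122; top 98,157) and the purple box (scene 320,302; top 341,278). I choose the front blue one and check it in a close crop, alongside the riser.

```bash
cat > h.py <<'E'
import numpy as np, cv2
from bench import arm
def K(c): return np.array([[c["fx"],0,c["cx"]],[0,c["fy"],c["cy"]],[0,0,1.]])
def w(c,px,z):
    """pixel(s) -> world points on the plane of height z"""
    u=cv2.undistortPoints(np.array(px,float).reshape(-1,1,2),K(c),np.array(c["D"]))[:,0]
    d=np.c_[u[:,0],-u[:,1],-np.ones(len(u))]@c["pose"][:3,:3].T; o=c["pose"][:3,3]
    return o+d*((z-o[2])/d[:,2])[:,None]
def proj(c,P):
    q=(np.array(P,float).reshape(-1,3)-c["pose"][:3,3])@c["pose"][:3,:3]
    return cv2.projectPoints(q*[1,-1,-1],np.zeros(3),np.zeros(3),K(c),np.array(c["D"]))[0][:,0]
def crop(c,x,y,wd,h,k): return cv2.resize(c["image"][y:y+h,x:x+wd,::-1],None,fx=k,fy=k,interpolation=cv2.INTER_CUBIC)
E
python3 - <<'E'
from h import *
s,t=arm.capture("scene"),arm.capture("top")
a=crop(s,220,225,66,66,6);b=crop(t,235,235,66,66,6); d=crop(t,165,145,144,37,5.5)
im=np.full((600,800,3),0,np.uint8); im[:396,:396]=a; im[:396,400:796]=b; im[396:396+d.shape[0],:d.shape[1]]=d[:204,:800]
cv2.imwrite("pics/crop1.png",im)
E
```

```text
(no output)
```

View pics/crop1.png

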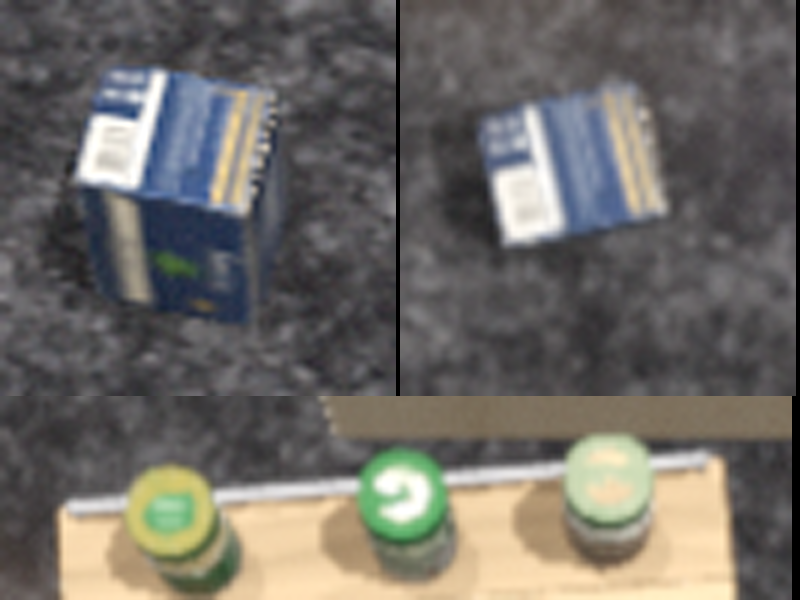

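The crop shows the dark blue front box with its printed lid strip on the right side. The top-face corners in the top image are about (248,255), (274,249), (278,270) and (252,275). Next I measure the riser.

Run:
```python
from h import *
s,t=arm.capture("scene"),arm.capture("top")
T=np.array([(482-400,120),(635-400,85),(663-400,213),(505-400,245)])/6+[235,235]-.4
S=np.array([(105,68),(275,92),(245,212),(78,183)])/6+[220,225]-.4
for c,P in((t,T),(s,S)):
    p=w(c,P,.113); e=np.roll(p,-1,0)-p
    print(p[:,:2].round(4).tolist(),p.mean(0).round(4),np.linalg.norm(e,axis=1).round(4),np.degrees(np.arctan2(e[:,1],e[:,0])).round(1))
im=np.zeros((600,800,3),np.uint8)
a=crop(t,168,150,140,50,5.6);b=crop(s,198,145,140,66,4.6)
im[:280,:784]=a[:280,:784]; im[290:290+b.shape[0],:b.shape[1]]=b
cv2.imwrite("pics/riser.png",im)
```

```text
[[0.4757, 0.1342], [0.4916, 0.0646], [0.4338, 0.052], [0.4195, 0.1233]] [0.4551 0.0935 0.113 ] [0.0714 0.0592 0.0728 0.0573] [ -77.1 -167.6  101.3   11. ]
[[0.4717, 0.1358], [0.4905, 0.0645], [0.4336, 0.0514], [0.4175, 0.121]] [0.4533 0.0932 0.113 ] [0.0738 0.0584 0.0714 0.0562] [ -75.2 -167.1  103.    15.3]
```

View pics/riser.png

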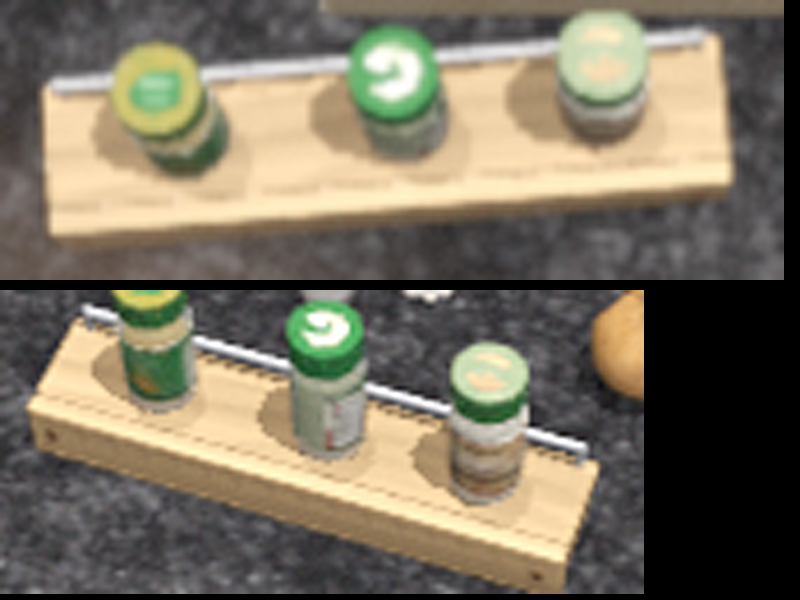

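Run:
```python
from h import *
s,t=arm.capture("scene"),arm.capture("top")
T=np.array([(50,236),(732,186),(718,35),(44,88)])/5.6+[168,150]-.4
S=(np.array([(30,404),(564,553),(600,462),(78,320)])-[0,290])/4.6+[198,145]-.4
for c,P in((t,T),(s,S)):
    p=w(c,P,.045); e=np.roll(p,-1,0)-p
    print(p[:,:2].round(4).tolist(),p.mean(0).round(4),np.linalg.norm(e,axis=1).round(4),np.degrees(np.arctan2(e[:,1],e[:,0])).round(1))
    print("tuna,mug,purple", )
print(w(t,[(147,243)],.04).round(3),w(t,[(369,212)],.09).round(3),w(t,[(341,278)],.08).round(3),w(t,[(275,163),(239,166),(197,170)],.151).round(3))
```

```text
[[0.6644, 0.3504], [0.6913, -0.0075], [0.7734, -0.0007], [0.7442, 0.3562]] [0.7184 0.1746 0.045 ] [0.3589 0.0824 0.3581 0.0801] [ -85.7    4.7   94.7 -175.8]
tuna,mug,purple
[[0.6687, 0.3513], [0.7001, -0.0051], [0.7734, 0.0], [0.7426, 0.3561]] [0.7212 0.1756 0.045 ] [0.3578 0.0735 0.3574 0.0741] [ -85.     4.    94.9 -176.3]
tuna,mug,purple
[[0.514 0.432 0.04 ]] [[ 0.597 -0.204  0.09 ]] [[ 0.413 -0.122  0.08 ]] [[0.723 0.061 0.151]
 [0.714 0.16  0.151]
 [0.703 0.274 0.151]]
```

Riser: centre (0.719, 0.175), yaw 4.7°. Box: centre (0.454, 0.093), lid normal at -77°. Both sizes agree with the given ones. The target for the box centre is about (0.646, 0.169). I move to the right of the lid, with the fingers shut and the tool y axis along the push direction.

```bash
R='[-1,[-0.435,-0.362,0.03],-0.616]'; python3 -m pendant '[[-1,[-0.435,-0.362,0.03],-0.616],[-1,[-0.435,-0.362,0.03],-0.616],[-1,[-0.435,-0.362,0.03],-0.616],[-1,[-0.435,-0.362,0.03],-0.616],[-1,[-0.435,-0.362,0.03],-0.616],[-1,[-0.435,-0.362,0.03],-0.616],[-1,[-0.435,-0.362,0.03],-0.616],[-1,[-0.435,-0.362,0.03],-0.616],[-1,[-0.435,-0.362,0.03],-0.616],[-1,[-0.435,-0.362,0.03],-0.616],[-1,[-0.435,-0.362,0.03],-0.616],[-1,[-0.435,-0.362,0.03],-0.616]]'
```

```text
time: 1.4
eef_pos: [0.434, 0.0835, 0.2062]
tool_rot: [[-0.975, -0.224, 0.001], [-0.224, 0.975, 0.0], [-0.001, -0.0, -1.0]]
ft_force: [0.2, 1.2, 0.2]
finger_gap: -0.0001
gripper_force: 0.0
```

```bash
python3 -m pendant '[[-1,[-0.02,-0.08,0],0],[-1,[-0.02,-0.08,0],0],[-1,[-0.02,-0.08,0],0],[-1,[-0.02,-0.08,0],0],[-1,[-0.02,-0.08,0],0]]'
```

```text
time: 1.82
eef_pos: [0.4702, 0.0121, 0.2057]
tool_rot: [[-0.975, -0.223, -0.001], [-0.223, 0.975, 0.001], [0.001, 0.001, -1.0]]
ft_force: [-0.9, 0.5, 0.3]
finger_gap: 0.0003
gripper_force: 0.0
```

```bash
python3 -m pendant '[[-1,[-0.002,0,0.04],0],[-1,[-0.002,0,0.08],0],[-1,[-0.002,0,0.108],0],[-1,[-0.002,0,0.108],0],[-1,[-0.002,0.01,0.108],0],[-1,[-0.002,0.02,0.108],0],[-1,[-0.002,0.026,0.108],0],[-1,[-0.002,0.032,0.108],0],[-1,[-0.002,0.038,0.108],0],[-1,[-0.002,0.044,0.108],0],[-1,[-0.002,0.05,0.108],0],[-1,[-0.002,0.056,0.108],0]]'
python3 - <<'E'
from h import *
s=arm.capture("scene"); cv2.imwrite("pics/p1.png",crop(s,200,190,120,120,5))
E
```

```text
time: 2.82
eef_pos: [0.4603, 0.0675, 0.0983]
tool_rot: [[-0.975, -0.224, 0.001], [-0.224, 0.975, -0.0], [-0.001, -0.0, -1.0]]
ft_force: [-0.0, -1.9, 1.2]
finger_gap: -0.0002
gripper_force: 0.5
```

View pics/p1.png

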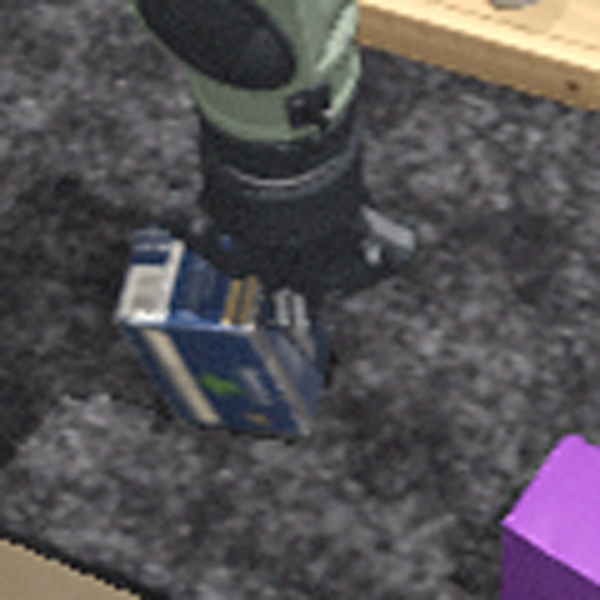

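The box is tipping to the left (its top edge is at crop 120–250, 320) with a small force. I keep pushing, then stop and wait.

```bash
python3 -m pendant '[[-1,[0,0.005,0],0],[-1,[0,0.01,0],0],[-1,[0,0.015,0],0],[-1,[0,0.02,0],0],[-1,[0,0.025,0],0],[-1,[0,0.03,0],0],[-1,[0,0.034,0],0],[-1,[0,0.034,0],0],[-1,[0,0.034,0],0],[-1,[0,0.034,-0.05],0],[-1,[0,0.034,-0.1],0],[-1,[0,0.034,-0.1],0]]'
python3 - <<'E'
from h import *
s=arm.capture("scene"); cv2.imwrite("pics/p2.png",crop(s,200,190,120,120,5))
E
```

```text
time: 3.87
eef_pos: [0.4545, 0.1002, 0.2022]
tool_rot: [[-0.975, -0.224, 0.005], [-0.224, 0.975, 0.0], [-0.005, -0.001, -1.0]]
ft_force: [1.2, 0.6, 0.6]
finger_gap: -0.0001
gripper_force: 0.0
```

View pics/p2.png

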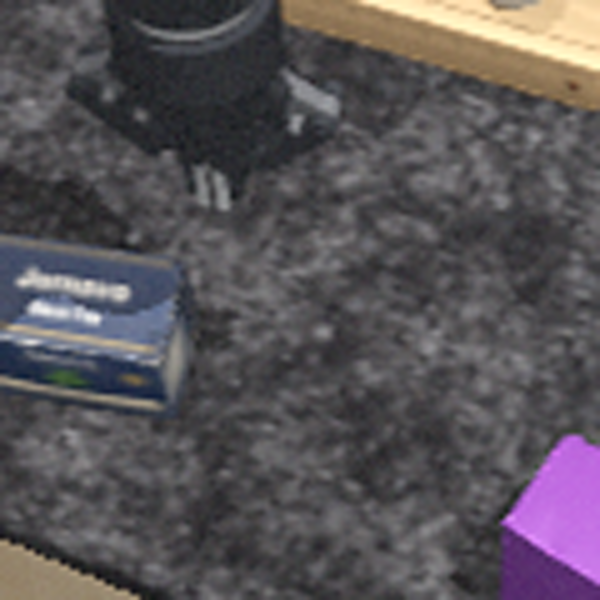

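The box is lying down with the lid up. I measure it now, while it is unobstructed.

Run:
```python
from h import *
s=arm.capture("scene");t=arm.capture("top")
a=crop(s,155,225,90,60,8);im=np.zeros((600,800,3),np.uint8); im[:480,:720]=a
cv2.imwrite("pics/p3.png",im[:480,:720])
```

```text
(no output)
```

View pics/p3.png

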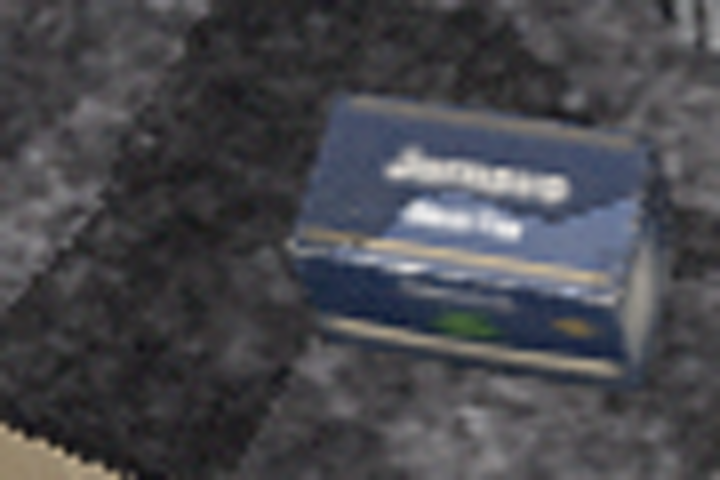

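Lid corners in the crop: far-left (338,95), far-right (650,142), near-right (618,300) and near-left (292,245).

Run:
```python
from h import *
s=arm.capture("scene")
p=w(s,np.array([(338,95),(650,142),(618,300),(292,245)])/8+[155,225]-.4,.074); e=np.roll(p,-1,0)-p
print(p[:,:2].round(4).tolist(),p.mean(0).round(4),np.linalg.norm(e,axis=1).round(4),np.degrees(np.arctan2(e[:,1],e[:,0])).round(1))
print(arm.read_state()["eef_pos"])
```

```text
[[0.4458, 0.246], [0.472, 0.1432], [0.4158, 0.1262], [0.3904, 0.2321]] [0.431  0.1869 0.074 ] [0.1061 0.0588 0.1089 0.0572] [ -75.7 -163.1  103.5   14.1]
[0.45258576 0.09999226 0.19787516]
```

Centre (0.431, 0.187), long axis at 104°, lid up. Next I go to the near side with the fingers part open, so two fingertips push the long side.

```bash
python3 -m pendant '[[0.3,[0.035,0.03,0],0],[0.3,[0.07,0.06,0],0],[0.3,[0.076,0.088,0],0],[0.3,[0.076,0.088,0],0],[0.3,[0.076,0.088,0.03],0],[0.3,[0.076,0.088,0.07],0],[0.3,[0.076,0.088,0.11],0],[0.3,[0.076,0.088,0.15],0],[0.3,[0.076,0.088,0.176],0],[0.3,[0.076,0.088,0.176],0],[0.3,[0.076,0.088,0.176],0]]'
```

```text
time: 4.98
eef_pos: [0.3562, 0.168, 0.0203]
tool_rot: [[-0.975, -0.224, -0.006], [-0.224, 0.975, -0.002], [0.006, -0.0, -1.0]]
ft_force: [-0.3, -0.0, -0.4]
finger_gap: 0.0552
gripper_force: 0.0
```

```bash
python3 -m pendant '[[0.3,[-0.008,0,0],0],[0.3,[-0.016,0,0],0],[0.3,[-0.024,0,0],0],[0.3,[-0.03,0,0],0],[0.3,[-0.035,0,0],0],[0.3,[-0.04,0,0],0],[0.3,[-0.046,0,0],0.01],[0.3,[-0.052,0,0],0.02],[0.3,[-0.058,0,0],0.03],[0.3,[-0.064,-0.001,0],0.04],[0.3,[-0.07,-0.002,0],0.05],[0.3,[-0.076,-0.003,0],0.06]]'
python3 -m pendant '[[0.3,[-0.006,0,0],0.01],[0.3,[-0.012,0,0],0.02],[0.3,[-0.018,0,0],0.03],[0.3,[-0.024,0,0],0.04],[0.3,[-0.03,0,0],0.05],[0.3,[-0.036,0,0],0.06],[0.3,[-0.042,0,0],0.07],[0.3,[-0.048,0,0],0.08],[0.3,[-0.054,0,0],0.09],[0.3,[-0.06,0,0],0.095],[0.3,[-0.066,0,0],0.095],[0.3,[-0.072,0,0],0.095]]'
python3 - <<'E'
from h import *
t=arm.capture("top");s=arm.capture("scene")
im=np.zeros((600,800,3),np.uint8);im[:400,:800]=crop(s,180,150,160,80,5)
im[400:600,:400]=crop(t,200,160,100,50,4)[:200,:400];cv2.imwrite("pics/p4.png",im)
E
```

```text
time: 5.98
eef_pos: [0.4341, 0.1831, 0.0219]
tool_rot: [[-0.986, -0.164, -0.0], [-0.164, 0.986, 0.0], [0.0, 0.0, -1.0]]
ft_force: [-2.0, 0.8, 1.8]
finger_gap: 0.0556
gripper_force: 0.2
time: 6.98
eef_pos: [0.505, 0.195, 0.0219]
tool_rot: [[-0.997, -0.071, -0.0], [-0.071, 0.997, -0.0], [0.0, -0.0, -1.0]]
ft_force: [-1.5, 0.2, 1.1]
finger_gap: 0.0556
gripper_force: 0.3
```

View pics/p4.png

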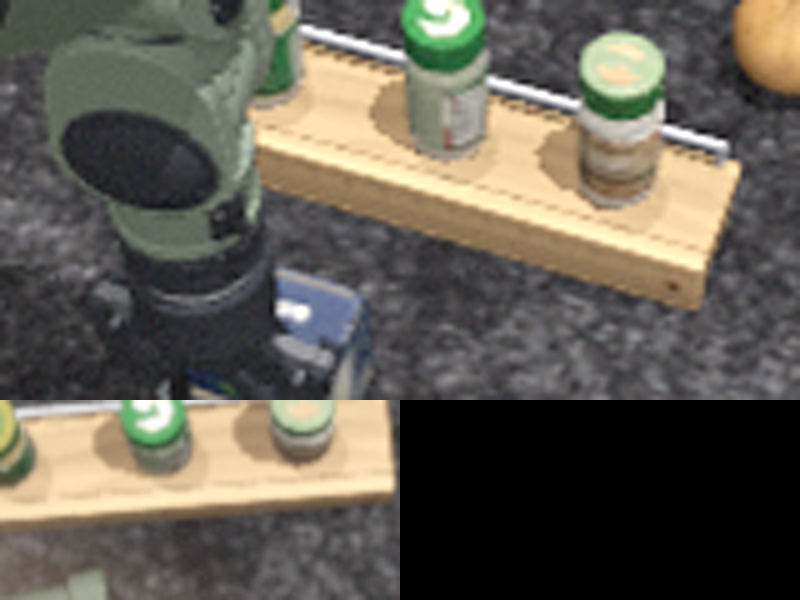

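The box is moving along with the tool, and its corner at crop (365,310) is still clear of the riser. About 95 mm remain.

```bash
python3 -m pendant '[[0.3,[-0.007,0,0],-0.01],[0.3,[-0.014,0,0],-0.01],[0.3,[-0.021,0,0],-0.01],[0.3,[-0.028,0,0],-0.01],[0.3,[-0.035,0,0],-0.01],[0.3,[-0.042,0,0],-0.01],[0.3,[-0.049,0,0],-0.01],[0.3,[-0.056,0,0],-0.01],[0.3,[-0.062,0,0],-0.01],[0.3,[-0.068,0,0],-0.01],[0.3,[-0.073,0,0],-0.01],[0.3,[-0.078,0,0],-0.01]]'
python3 -m pendant '[[0.3,[-0.002,0,0],0],[0.3,[-0.004,0,0],0],[0.3,[-0.006,0,0],0],[0.3,[-0.008,0,0],0]]'
```

```text
time: 8.08
eef_pos: [0.5827, 0.2005, 0.0219]
tool_rot: [[-0.997, -0.081, -0.0], [-0.081, 0.997, -0.0], [0.0, 0.0, -1.0]]
ft_force: [-0.5, -0.3, -0.7]
finger_gap: 0.0559
gripper_force: 0.5
time: 8.42
eef_pos: [0.5901, 0.2011, 0.0218]
tool_rot: [[-0.997, -0.081, -0.0], [-0.081, 0.997, -0.0], [0.0, -0.0, -1.0]]
ft_force: [-0.7, -0.5, -0.7]
finger_gap: 0.0553
gripper_force: 0.5
```

```bash
python3 -m pendant '[[0.3,[-0.0015,0,0],0],[0.3,[-0.003,0,0],0],[0.3,[-0.0045,0,0],0],[0.3,[-0.006,0,0],0]]'
```

```text
time: 8.75
eef_pos: [0.5963, 0.2016, 0.0219]
tool_rot: [[-0.997, -0.081, -0.0], [-0.081, 0.997, -0.0], [0.0, -0.0, -1.0]]
ft_force: [-0.9, 1.0, -1.4]
finger_gap: 0.0559
gripper_force: 0.5
```

```bash
for i in 1; do python3 -m pendant '[[0.3,[-0.0015,0,0],0],[0.3,[-0.003,0,0],0],[0.3,[-0.004,0,0],0]]'; done; python3 -m pendant '[[0.3,[-0.001,0,0],0],[0.3,[-0.002,0,0],0],[0.3,[-0.003,0,0],0]]'
```

```text
time: 9.0
eef_pos: [0.599, 0.2019, 0.0216]
tool_rot: [[-0.997, -0.081, -0.003], [-0.081, 0.997, -0.0], [0.003, 0.0, -1.0]]
ft_force: [-7.8, -0.2, 4.0]
finger_gap: 0.0554
gripper_force: 0.4
time: 9.25
eef_pos: [0.5988, 0.2019, 0.0213]
tool_rot: [[-0.997, -0.081, -0.008], [-0.081, 0.997, -0.001], [0.008, -0.0, -1.0]]
ft_force: [-14.6, -1.4, 9.5]
finger_gap: 0.0555
gripper_force: 0.0
```

The box has met the riser: 15 N, with no further advance. I back off, rise and look.

```bash
python3 -m pendant '[[0.3,[0.003,0,0],0],[0.3,[0.007,0,0],0],[0.3,[0.015,0,0],0],[0.3,[0.03,0,0],0],[0.3,[0.06,0,0],0],[0.3,[0.09,0,-0.02],0],[0.3,[0.12,0,-0.06],0],[0.3,[0.15,0.03,-0.1],0],[0.3,[0.18,0.06,-0.14],0],[0.3,[0.2,0.1,-0.17],0],[0.3,[0.2,0.14,-0.18],0],[0.3,[0.2,0.16,-0.18],0]]'
python3 - <<'E'
from h import *
t=arm.capture("top");s=arm.capture("scene")
im=np.zeros((600,800,3),np.uint8);im[:325,:780]=crop(s,190,140,156,65,5)
im[330:600,:780]=crop(t,165,150,156,54,5);cv2.imwrite("pics/p5.png",im)
E
```

```text
time: 10.25
eef_pos: [0.3961, 0.3266, 0.1974]
tool_rot: [[-0.997, -0.08, 0.004], [-0.08, 0.997, 0.002], [-0.004, 0.002, -1.0]]
ft_force: [1.1, 0.4, -0.2]
finger_gap: 0.0556
gripper_force: 0.0
```

View pics/p5.png

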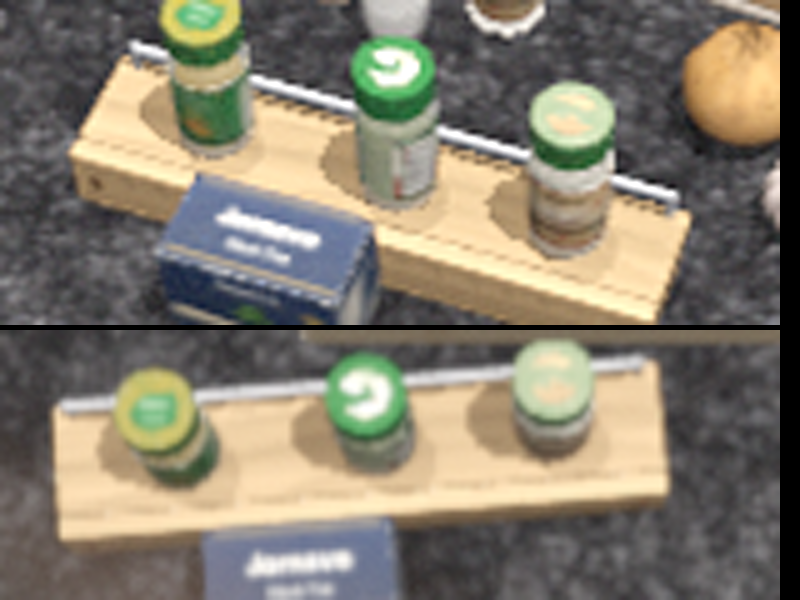

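The box lies lid up against the riser front. Its far lid edge runs from (198,178) to (378,232) in the upper crop and from (205,533) to (393,519) in the lower one, and the jars are undisturbed. I check the gap numerically.

Run:
```python
from h import *
t=arm.capture("top");s=arm.capture("scene")
for c,A,B,o in((s,[(198,178),(378,232)],[(75,153),(662,298)],(190,140)),(t,[(205,203),(393,189)],[(60,208),(667,163)],(165,150))):
    for P,z in((A,.074),(B,.045)):
        p=w(c,np.array(P)/5+o-.4,z)[:,:2]; e=p[1]-p[0]; print(z,p.round(4).tolist(),np.degrees(np.arctan2(*e[::-1])).round(1), "x at y=.2:",(p[0,0]+e[0]*(.2-p[0,1])/e[1]).round(4))
```

```text
0.074 [[0.6611, 0.2608], [0.6683, 0.1504]] -86.3 x at y=.2: 0.6651
0.045 [[0.6666, 0.3485], [0.7103, -0.0065]] -83.0 x at y=.2: 0.6849
0.074 [[0.663, 0.2608], [0.6713, 0.1528]] -85.6 x at y=.2: 0.6677
0.045 [[0.666, 0.3502], [0.6932, -0.0066]] -85.6 x at y=.2: 0.6775
```

The top-view offset is about 6 mm beyond the bevel, within measurement doubt. As insurance I give one central, gentle press with the fingers shut, which squares the box against the riser and shows where it stops.

```bash
python3 -m pendant '[[-1,[-0.03,-0.03,0.03],0],[-1,[-0.06,-0.06,0.06],0],[-1,[-0.09,-0.09,0.09],0],[-1,[-0.12,-0.12,0.11],0],[-1,[-0.13,-0.14,0.14],0],[-1,[-0.13,-0.14,0.175],0],[-1,[-0.13,-0.14,0.175],0],[-1,[-0.13,-0.14,0.175],0]]'
```

```text
time: 11.12
eef_pos: [0.5347, 0.1923, 0.0142]
tool_rot: [[-0.997, -0.076, -0.008], [-0.076, 0.997, -0.003], [0.009, -0.002, -1.0]]
ft_force: [0.3, 0.4, 1.1]
finger_gap: 0.0001
gripper_force: 0.0
```

```bash
python3 -m pendant '[[-1,[0,0.005,-0.012],0],[-1,[-0.01,0.005,-0.012],0],[-1,[-0.02,0.005,-0.012],0],[-1,[-0.03,0.005,-0.012],0],[-1,[-0.04,0.005,-0.012],0],[-1,[-0.048,0.005,-0.012],0],[-1,[-0.054,0.005,-0.012],0],[-1,[-0.058,0.005,-0.012],0],[-1,[-0.06,0.005,-0.012],0],[-1,[-0.062,0.005,-0.012],0]]'; python3 -m pendant '[[-1,[-0.001,0,0],0],[-1,[-0.002,0,0],0],[-1,[-0.003,0,0],0]]'
```

```text
time: 11.95
eef_pos: [0.5981, 0.2066, 0.0312]
tool_rot: [[-0.997, -0.081, -0.001], [-0.081, 0.997, -0.0], [0.001, -0.0, -1.0]]
ft_force: [-1.9, 0.1, 0.8]
finger_gap: -0.0003
gripper_force: 0.0
time: 12.2
eef_pos: [0.5988, 0.2068, 0.0308]
tool_rot: [[-0.997, -0.082, -0.006], [-0.082, 0.997, -0.001], [0.006, -0.0, -1.0]]
ft_force: [-10.2, -0.3, 6.2]
finger_gap: -0.0001
gripper_force: 0.0
```

It stops at the same place (x 0.599, 10 N), so the box is seated. I retreat, check that it has not moved, and hand in.

```bash
python3 -m pendant '[[-1,[0.002,0,0],0],[-1,[0.005,0,0],0],[-1,[0.012,0,0],0],[-1,[0.03,0,0],0],[-1,[0.06,0,0],0],[-1,[0.09,0,-0.02],0],[-1,[0.12,0,-0.06],0],[-1,[0.15,0.03,-0.1],0],[-1,[0.18,0.06,-0.14],0],[-1,[0.2,0.1,-0.17],0],[-1,[0.2,0.1,-0.17],0],[-1,[0.2,0.1,-0.17],0]]'
python3 - <<'E'
from h import *
s=arm.capture("scene")
cv2.imwrite("pics/p6.png",crop(s,60,60,400,300,2))
E
```

```text
time: 13.2
eef_pos: [0.3935, 0.2939, 0.2058]
tool_rot: [[-0.996, -0.085, 0.005], [-0.085, 0.996, 0.005], [-0.006, 0.004, -1.0]]
ft_force: [-0.2, -0.3, -0.5]
finger_gap: 0.0002
gripper_force: 0.0
```

View pics/p6.png

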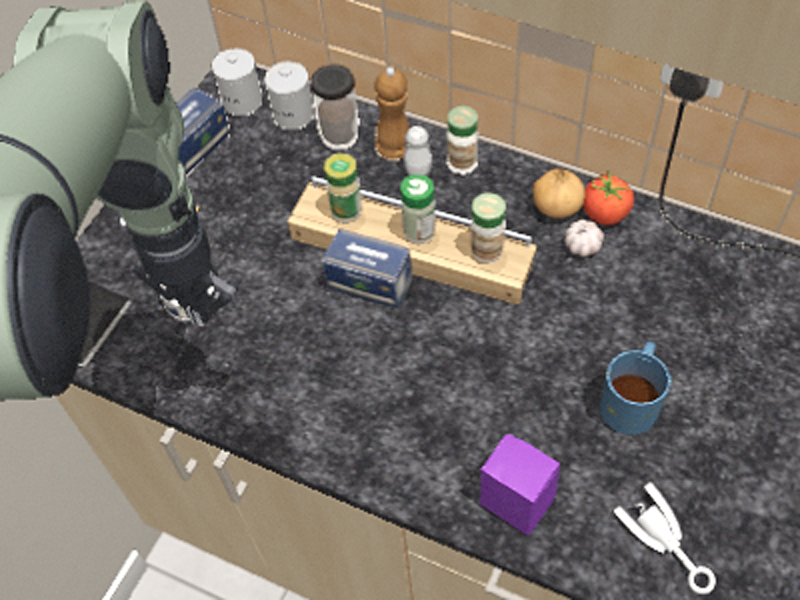

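The box is flush at (368,268), lid up, within the riser's ends. The jars, mug and corkscrew are where they were, and the tool is clear of everything.

```bash
python3 -c "
from bench import arm
print(arm.sign_off())"
```

```text
the job is handed in; nothing more can be done
None
```

The tea box was tipped left onto its base, lid up, and pushed against the riser front within its ends; two presses stopped firm at the same place, though my image check had left about 6 mm of doubt, and the job was handed in at about 13 s.

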